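Close a culture vial with the ratchet capping press

TASK

Close the vial that stands in the capping press: press the ratchet pawl free with a fingertip on its tab, then push the press's lever down past its teeth until the cap is fully home on the vial. Touch only the pawl and the lever: grasp and lift nothing, keep your fingers off the vial, leave the other things where they are, and finish with the pawl still free and the lever down.

Things in the scene. Friction and masses are not known exactly. Their poses are not given: they have to be found in the camera images.
- press: Grey steel bench press, fixed to the bench. Origin: centre of the underside of its base plate (310 mm along its x, 120 mm along its y, 12 mm thick). Its x axis runs level from the lever's handle end (-x) to the pawl's end (+x), its z axis is up. An upright plate (x -21 to +64 mm, y +14 to +30 mm, up to 182 mm high) carries the lever and the pawl, which both move in the plane y = 0. A holder ring for the vial stands at x = -92 mm.
- lever_pivot (a point): Fixed point on the press: the lever's pivot axis (along the press's y), 160 mm above the bench. The lever turns with a steel ratchet wheel about it, 57 mm in radius over its teeth.
- lever_pad (a point): Centre of the upper face of the lever's black handle pad (56 mm along the lever, 36 mm wide, 14 mm thick), 190 mm from the pivot along the lever and 8 mm above the line through the pivot. It moves with the lever: about 271 mm above the bench at joint value 0, 168 mm at 0.58. Push it downward.
- lever (a joint): Turn of the lever, rad. 0 is fully raised, with the lever 0.58 rad above level; it grows as the handle end goes down about lever_pivot; 0.58 is level, with the cap fully home; end of travel 0.61. It starts between 0 and 0.08 and stays where it is left (stiff pivot: 2 to 3 N at the pad). The engaged pawl stops it at about 0.12. From about 0.47 on its rubber foot pushes the cap (some 3 N more at the pad).
- pawl_pivot (a point): Fixed point on the press: the pawl's pivot axis (along the press's y), 100 mm above the bench, 50 mm to +x of the lever's pivot.
- pawl_tab (a point): Centre of the upper face of the pawl's dark steel tab (36 mm along the press's x, 40 mm wide, 6 mm thick), the free flat end behind the ratchet wheel, away from the handle. At joint value 0 it lies 75 mm to +x of pawl_pivot and 35 mm above it (135 mm above the bench). Press it down: it goes 28 mm down and 7 mm to the press's +x by joint value 0.35.
- pawl (a joint): Turn of the pawl about pawl_pivot, rad. 0 has its nose between the teeth and blocks the lever from going down; it grows as the tab is pressed down; clear of the teeth from 0.15; end stop 0.35. It takes 2 to 3 N on the tab and the pawl stays where it is left.
- vial: The glass vial to be closed, standing loose in the press's holder ring: 25 mm in diameter, 95 mm tall, origin at the centre of its underside (12 mm above the bench), z up. It carries its cap.
- cap_top (a point): Centre of the top of that vial's white cap (29 mm in diameter, 22 mm tall), under the lever's foot: 133 mm above the bench at the start, 123 mm when home.
- cap (a joint): How far the cap has been pushed down onto the vial, m: 0 at the start, 0.010 fully home. It needs about 6 N and stays where it is left.
- vial_a: Bystander: a spare closed vial standing on the bench beside the press, 25 mm in diameter (cap 29 mm), 101 mm tall, origin at its underside.
- vial_b: Bystander: another spare closed vial of the same size.
- vial_c: Bystander: another spare closed vial of the same size.
- spare_cap: Bystander: a loose white cap on the bench, 29 mm in diameter, 22 mm tall, origin at its underside.
- marker: Bystander: a black marker pen lying on the bench, 133 mm long, 14 mm thick, origin under the black barrel's middle.
- forceps: Bystander: steel forceps lying flat on the bench, 116 mm long, 6 mm thick, origin under their middle.
- dish: Bystander: a shallow glass dish on the bench, 90 mm in diameter, 14 mm high, origin at its underside.
Mind the look-alikes: they are no part of the job. What is shaped like the vial but green is not meant.

How it is judged:
By the outcome, as a careful person would: the job done as asked, in the order asked, and still so for the second after the job is handed in, with the robot touching nothing.
It also fails if it takes over 45 s, if anything falls off the work surface, if the arm or the gripper's body presses on something with over 40 N, if the wrist force passes 120 N, or if a joint passes its speed limit or range.

ROBOT

A 6-joint arm with a two-finger parallel gripper is mounted at the origin on the work surface. World frame = base frame: x ahead of the robot, y to its left, z up, the work surface at z = 0. Lengths are in m, angles in rad, forces in N, time in s.
With the tool pointing down it reaches from about 0.35 to 0.875 m from the base axis. Payload 4.2 kg.
Tool frame: the origin (TCP) lies at the very end of the fingers, on their centre line; the grasp point (between the pads) lies pinch_z behind it (pinch_z is the distance from the TCP to the grasp point, in m); z points along the fingers, y is the line along which they close (so a half turn about z gives the same grasp; the last joint's range is limited). The gripper opens to 85 mm and grips with 20 to 120 N. Pads are 22 mm wide; open, the fingers measure 114 mm over their backs; the gripper's body (76 mm by 85 mm) begins 54 mm behind the grasp point. The pads swing forward as they close: fully open they stand 13 mm farther back than shut.
Start: joints at [1.363, 0.385, 0.008, 0, -1.194, -0.259], TCP at [0.281, 0.558, 0.231] pointing down, gripper open.
Joint ranges: [-3.14, 3.14], [-1.21, 2.06], [-1.07, 1.41], [-3.16, 2.05], [-2.99, -0.16], [-3.1, 3.1]. Speed limits (rad/s): [2.79, 2.79, 3.14, 3.14, 3.14, 3.14].

INTERFACE

Orientations are given as a unit quaternion [w, x, y, z].
In Python, from workcell import * gives the robot as it stands.
- The arm moves only by the tool step_arm, never from a script. Its argument "rows" is a list of rows, each an object with "slide": the shift along the tool's x, y, z in units of 0.025 m (1.0 is 0.025 m), a list of three; "twist": the turn, a rotation vector about the tool's x, y, z in units of 0.1 rad (1.0 is 0.1 rad), a list of three. A call has 1 to 8 rows; each row shifts and turns the commanded pose from where the row before left it, along the tool's axes as they then stand; what a row does not reach is not made up. A row lasts 1/12 s, in which the tool goes at most 41.7 mm and 7.16 degrees, less where a joint would pass 70% of its speed; a pose out of reach is approached as far as the arm can. A call with a number of a shift or a turn outside -1 to 1 is refused whole. A call with a gripper value outside its range is refused whole. "jaw" is the gripper's target within -1 to 1 (fully open at 1, half-way at 0, shut at -1), set as the call begins (left out, the last holds). The fingers move at their own pace and stop on an object; the grip force is fixed at half the most. Time passes only in rows, so rows that do not move let the fingers close. It gives the time, the measured TCP pose, the force, the opening and the grip force at its end, in the units of the state.
- get_obs(): the state, without advancing time (a new reading comes with each control period).
- snapshot(name): name is "scene" or "top"; returns a dict with "color" (420x560x3 uint8, red, green, blue), "camera_matrix" (3x3 intrinsics, pixels), "position" and "attitude" of the camera in the world. Camera axes: x right, y down, z forward; pixel columns grow to the right and rows downward; lengths in m; the calibration is good to about 2 mm. A picture is of the moment at which its call begins. There is no depth.
- hand_in(): hands the job in; it is judged then, once.
The state is a dict: "clock": time; "q": joint angles; "qd": joint speeds; "joint_torque": joint torques, N m; "ee_pos": TCP position; "ee_rot": TCP orientation; "ft_force": force on the tool from outside, world axes, zero at the start; "moment": the same for the moment, N m; "gripper_width": opening from 0.0 (shut) to 1.0 (fully open); "finger_force": force on a finger pad.
Only numpy, scipy, OpenCV 4.12 (cv2) and the standard library are available. Lean on these libraries where they do the work, as an engineer would, in place of code of your own. Each camera call takes 0.05 s, during which the arm holds its last target. There are 200 camera calls.

## Working session

There is one attempt and no reset: what is moved stays moved. The work goes in short steps, Python scripts to look and compute and a tool call to move; the robot and the scene stay as the last step left them, time stands still between calls to the robot, and variables do not carry over. Pictures are saved under pics/ and viewed, at most 10 in all, crops included, and the job is handed in when it is done.

Besides the shell and the picture viewer there is one more tool, called after "Request:" by a JSON object that holds its "api" and its "payload". step_arm: Moves the arm, as the interface text tells. Its arguments: {"type":"object","properties":{"rows":{"type":"array"},"jaw":{"type":"number"}},"required":["rows"]}

```bash
mkdir -p pics; ls
python3 - <<'E'
from workcell import *
import cv2,numpy as np
o=get_obs();print(o)
for n in("scene","top"):
    s=snapshot(n);cv2.imwrite(f"pics/{n}0.png",s["color"][:,:,::-1]);print(n,s["camera_matrix"],s["position"],s["attitude"])
E
```

```text
pics
{'clock': 0.0, 'q': array([ 1.36261860e+00,  3.85580790e-01,  6.58779458e-03, -4.84751270e-04,
       -1.19400730e+00, -2.58591718e-01]), 'qd': array([ 0.00053817,  0.00022855,  0.00056091,  0.00024224, -0.00203004,
        0.00029584]), 'joint_torque': array([-2.76241499e-04, -3.92288446e+01,  1.88400757e+01,  4.18612942e+00,
       -4.62785349e-03,  3.91010147e-06]), 'ee_pos': array([0.28097732, 0.55760831, 0.2301942 ]), 'ee_rot': array([ 1.10731379e-03,  9.72867877e-01, -2.31358658e-01, -1.97428401e-04]), 'ft_force': array([-0.19728208, -0.17033269, -0.00615234]), 'moment': array([-0.02844456, -0.01960836,  0.01319674]), 'finger_force': 0.0, 'gripper_width': 0.9986793524254971}
scene [[478.93833325   0.         273.5884764 ]
 [  0.         478.93833325 214.0920416 ]
 [  0.           0.           1.        ]] [ 1.1325866  -0.44129991  0.95693339] [-0.36901197  0.84060433  0.36336599 -0.15868106]
top [[486.68131459   0.         282.36776199]
 [  0.         486.68131459 209.50059767]
 [  0.           0.           1.        ]] [0.32711355 0.12626411 1.25953866] [-0.06919115  0.70845496 -0.6989081   0.06950981]
```

View pics/scene0.png

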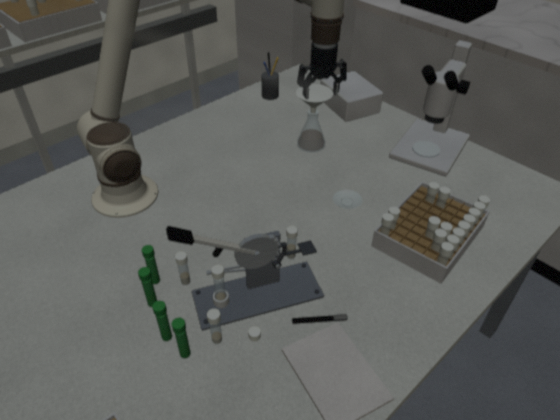

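View pics/top0.png

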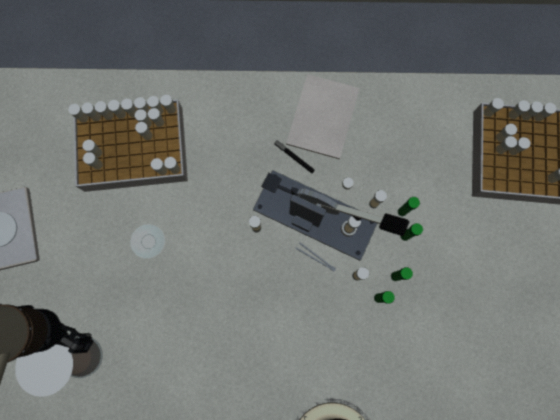

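The scene picture shows the press at about (258,275), with the handle pad at (180,236) and the pawl tab near (307,249). In the top picture the plate is centred at about (315,213), with the pad at (395,224) and the tab near (271,182). I'll enlarge both to pick exact points.

Run:
```python
import cv2,numpy as np
a=cv2.imread("pics/scene0.png")[215:335,150:350];b=cv2.imread("pics/top0.png")[155:275,230:430]
f=lambda i:np.clip(cv2.resize(i,None,fx=4,fy=4,interpolation=cv2.INTER_CUBIC).astype(float)*1.6,0,255).astype('uint8')
cv2.imwrite("pics/c1.png",f(a));cv2.imwrite("pics/c2.png",f(b))
```

```text
(no output)
```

View pics/c1.png

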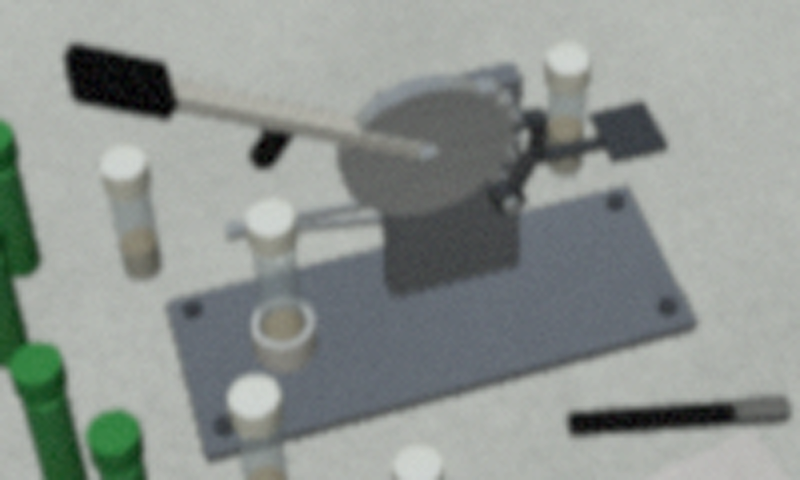

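View pics/c2.png

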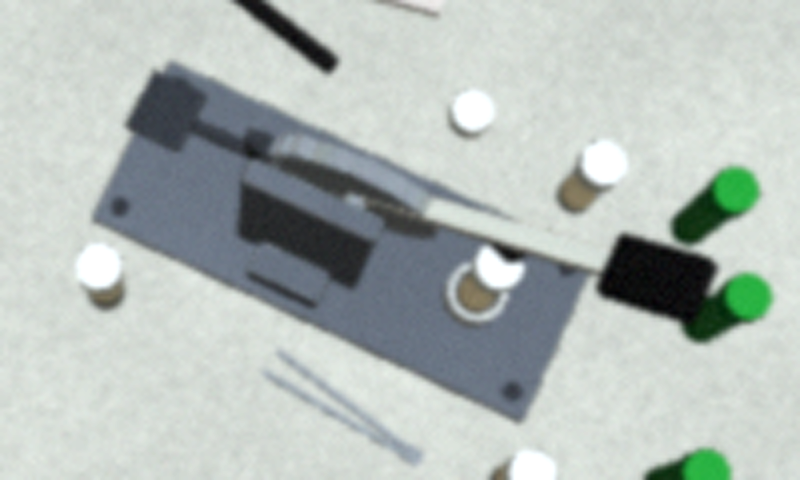

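The crops show the press's x axis pointing left in the top view and its +y side facing the robot. The clear vial with the white cap in the holder ring at crop (275,270) is the one to close; the green ones and the other three white-capped vials are not. The pad is centred at c1 (120,80) and c2 (657,277), and the tab at c1 (630,130) and c2 (167,110). I'll fit the pose next.

```bash
cat > h.py <<'E'
import numpy as np
from scipy.spatial.transform import Rotation as R
from scipy.optimize import least_squares
C={'s':(478.938,273.588,214.092,[1.1325866,-.44129991,.95693339],[-.36901197,.84060433,.36336599,-.15868106],(150,215)),
   't':(486.681,282.368,209.5006,[.32711355,.12626411,1.25953866],[-.06919115,.70845496,-.6989081,.06950981],(230,155))}
def proj(c,P):
    f,cx,cy,p,q,o=C[c]; p=R.from_quat(q,scalar_first=True).inv().apply(np.atleast_2d(P)-p)
    uv=p[:,:2]/p[:,2:]*f+[cx,cy]
    return (uv-o)*4+1.5
E
python3 - <<'E'
from h import *
obs=[('s',(168,303),(-155,60,12)),('s',(628,189),(155,60,12)),('s',(694,319),(155,-60,12)),('s',(208,453),(-155,-60,12)),
('t',(172,63),(155,-60,12)),('t',(93,220),(155,60,12)),('t',(522,420),(-155,60,12)),
('s',(120,80),'pad'),('t',(657,277),'pad'),('s',(630,130),'tab'),('t',(167,110),'tab'),
]
def pts(v):
    x,y,yaw,px,th=v; out=[]
    for c,uv,p in obs:
        if p=='pad':
            a=.58-th; p=(px-.190*np.cos(a)+.008*np.sin(a),0,.160+.190*np.sin(a)+.008*np.cos(a)); 
        elif p=='tab': p=(px+.125,0,.135)
        else: p=np.array(p)/1000
        out.append(R.from_euler('z',yaw).apply(p)+[x,y,0])
    return np.array(out)
def res(v):
    return np.concatenate([(proj(c,p)[0]-uv)/4 for (c,uv,_),p in zip(obs,pts(v))])
s=least_squares(res,[.35,.04,1.2,0.01,.04],loss='soft_l1');print(s.x,s.cost);print(res(s.x).reshape(-1,2).round(2))
print(pts(s.x)[[7,9]])
E
```

```text
[5.65265242e-01 3.94376199e-02 1.13964097e+00 6.11332734e-04
 5.36116025e-02] 5.842803947831189
[[-0.96 -1.15]
 [ 0.11 -2.2 ]
 [ 1.47 -0.21]
 [-0.69  0.34]
 [-0.17 -1.29]
 [-0.33 -0.57]
 [ 1.08  0.51]
 [ 0.41  0.15]
 [ 0.33 -0.1 ]
 [-0.15 -1.44]
 [ 0.34 -0.28]]
[[ 0.49854482 -0.10560044  0.26237567]
 [ 0.61776082  0.15355344  0.135     ]]
```

Request:
{"api": "step_arm", "payload": {"jaw": -1, "rows": [{"slide": [0.5, 0.2, -0.4], "twist": [0, 0, 0]}, {"slide": [0.95, 0.4, 0], "twist": [0, 0, 0]}, {"slide": [0.95, 0.4, 0], "twist": [0, 0, 0]}, {"slide": [0.95, 0.4, 0], "twist": [0, 0, 0]}, {"slide": [0.95, 0.4, 0], "twist": [0, 0, 0]}, {"slide": [0.95, 0.4, 0], "twist": [0, 0, 0]}, {"slide": [0.95, 0.4, 0], "twist": [0, 0, 0]}, {"slide": [0.95, 0.4, 0], "twist": [0, 0, 0]}]}}

```text
clock: 0.77
ee_pos: [0.408, 0.4091, 0.2417]
ee_rot: [0.0, 0.973, -0.231, 0.0]
ft_force: [0.3, 0.1, -0.1]
gripper_width: 0.001
finger_force: 0.0
```

Request:
{"api": "step_arm", "payload": {"rows": [{"slide": [0.95, 0.4, 0], "twist": [0, 0, 0]}, {"slide": [0.95, 0.4, 0], "twist": [0, 0, 0]}, {"slide": [0.95, 0.4, 0], "twist": [0, 0, 0]}, {"slide": [0.95, 0.4, 0], "twist": [0, 0, 0]}, {"slide": [0.95, 0.4, 0], "twist": [0, 0, 0]}, {"slide": [0.95, 0.4, 0], "twist": [0, 0, 0]}, {"slide": [0.95, 0.4, 0], "twist": [0, 0, 0]}, {"slide": [0, 0, 0], "twist": [0, 0, 0]}]}}

```text
clock: 1.43
ee_pos: [0.5261, 0.2699, 0.2414]
ee_rot: [0.0, 0.972, -0.233, 0.0]
ft_force: [-0.9, 0.8, -0.0]
gripper_width: 0.004
finger_force: 0.0
```

Request:
{"api": "step_arm", "payload": {"rows": [{"slide": [0.9, 0.4, 0], "twist": [0, 0, 0]}, {"slide": [0.9, 0.4, 0], "twist": [0, 0, 0]}, {"slide": [0.9, 0.4, 0.5], "twist": [0, 0, 0]}, {"slide": [0.9, 0.4, 0.6], "twist": [0, 0, 0]}, {"slide": [0.9, 0.4, 0.6], "twist": [0, 0, 0]}, {"slide": [0.85, 0.36, 0.6], "twist": [0, 0, 0]}, {"slide": [0, 0, 0.6], "twist": [0, 0, 0]}, {"slide": [0, 0, 0], "twist": [0, 0, 0]}]}}

```text
clock: 2.1
ee_pos: [0.6154, 0.1584, 0.165]
ee_rot: [0.002, 0.973, -0.233, -0.003]
ft_force: [0.1, -0.1, -1.3]
gripper_width: -0.004
finger_force: 0.0
```

Run:
```python
from workcell import *
import cv2,numpy as np
print(get_obs()['ee_pos'])
f=lambda i:np.clip(cv2.resize(i,None,fx=4,fy=4,interpolation=cv2.INTER_CUBIC).astype(float)*1.6,0,255).astype('uint8')
a=snapshot("scene")["color"][190:310,230:330,::-1];b=snapshot("top")["color"][130:250,215:315,::-1]
cv2.imwrite("pics/d.png",np.hstack([f(a),f(b)]))
```

```text
[0.61535054 0.15842759 0.16504306]
```

View pics/d.png

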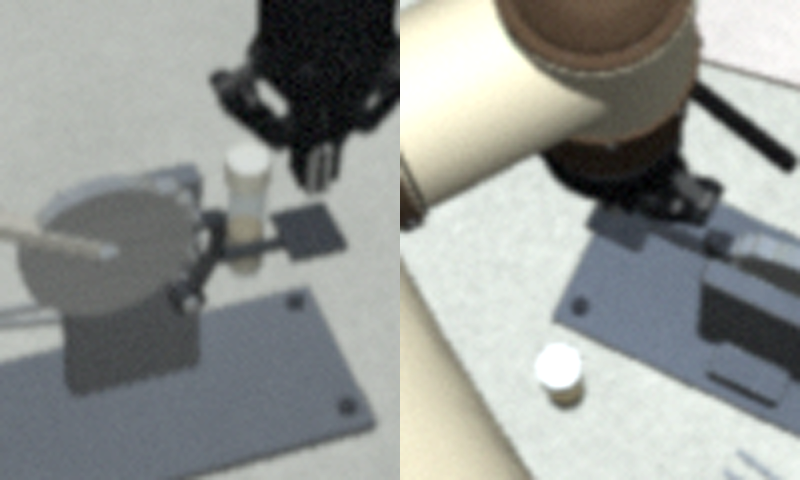

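The fingertips are above the tab, but the gripper's knuckles point toward the wheel. I'll turn the tool a quarter turn for clearance before pressing.

Request:
{"api": "step_arm", "payload": {"rows": [{"slide": [0, 0, 0], "twist": [0, 0, 1]}, {"slide": [0, 0, 0], "twist": [0, 0, 1]}, {"slide": [0, 0, 0], "twist": [0, 0, 1]}, {"slide": [0, 0, 0], "twist": [0, 0, 1]}, {"slide": [0, 0, 0], "twist": [0, 0, 1]}, {"slide": [0, 0, 0], "twist": [0, 0, 1]}, {"slide": [0, 0, 0], "twist": [0, 0, 1]}, {"slide": [0, 0, 0], "twist": [0, 0, 1]}]}}

```text
clock: 2.87
ee_pos: [0.6172, 0.1617, 0.171]
ee_rot: [-0.001, 0.805, -0.593, 0.001]
ft_force: [-0.0, -0.6, -0.1]
gripper_width: -0.0
finger_force: 0.0
```

Request:
{"api": "step_arm", "payload": {"rows": [{"slide": [0, 0, 0], "twist": [0, 0, 1]}, {"slide": [0, 0, 0], "twist": [0, 0, 1]}, {"slide": [0, 0, 0], "twist": [0, 0, 1]}, {"slide": [0, 0, 0], "twist": [0, 0, 1]}, {"slide": [0, 0, 0], "twist": [0, 0, 1]}, {"slide": [0, 0, 0], "twist": [0, 0, 1]}, {"slide": [0, 0, 0], "twist": [0, 0, 1]}, {"slide": [0, 0, 0], "twist": [0, 0, 0]}]}}

```text
clock: 3.53
ee_pos: [0.6172, 0.1616, 0.1709]
ee_rot: [0.002, -0.554, 0.832, -0.0]
ft_force: [-0.3, 0.3, 0.1]
gripper_width: 0.006
finger_force: 0.0
```

Run:
```python
from workcell import *
from scipy.spatial.transform import Rotation as R
o=get_obs();print(o['q'].round(3),o['ee_pos'],R.from_quat(o['ee_rot'],scalar_first=True).as_matrix().round(3))
```

```text
[ 0.509  0.45  -0.046  0.    -1.072 -0.906] [0.61720805 0.16164196 0.17088589] [[-0.386 -0.923  0.003]
 [-0.923  0.386  0.001]
 [-0.002 -0.002 -1.   ]]
```

Request:
{"api": "step_arm", "payload": {"rows": [{"slide": [0.1, 0, 0.4], "twist": [0, 0, 0]}, {"slide": [0, 0, 0.4], "twist": [0, 0, 0]}, {"slide": [0, 0, 0.4], "twist": [0, 0, 0]}, {"slide": [0, 0, 0.2], "twist": [0, 0, 0]}, {"slide": [0, 0, 0.2], "twist": [0, 0, 0]}, {"slide": [0, 0, 0.1], "twist": [0, 0, 0]}, {"slide": [0, 0, 0.1], "twist": [0, 0, 0]}, {"slide": [0, 0, 0], "twist": [0, 0, 0]}]}}

```text
clock: 4.2
ee_pos: [0.6165, 0.1585, 0.1237]
ee_rot: [0.0, -0.554, 0.832, -0.0]
ft_force: [1.3, 0.7, 0.7]
gripper_width: 0.001
finger_force: 0.4
```

Request:
{"api": "step_arm", "payload": {"rows": [{"slide": [0, 0, 0.15], "twist": [0, 0, 0]}, {"slide": [0, 0, 0.15], "twist": [0, 0, 0]}, {"slide": [0, 0, 0.1], "twist": [0, 0, 0]}]}}

```text
clock: 4.45
ee_pos: [0.6169, 0.1587, 0.114]
ee_rot: [0.001, -0.554, 0.832, -0.0]
ft_force: [1.4, 2.6, 2.2]
gripper_width: -0.001
finger_force: 1.7
```

Run:
```python
from workcell import *
import cv2,numpy as np
o=get_obs();print(o['ee_pos'],o['ft_force'])
f=lambda i:np.clip(cv2.resize(i,None,fx=5,fy=5,interpolation=cv2.INTER_CUBIC).astype(float)*1.7,0,255).astype('uint8')
a=snapshot("scene")["color"][190:310,230:350,::-1]
cv2.imwrite("pics/e.png",f(a))
```

```text
[0.6168512  0.15874221 0.11400501] [1.38386985 2.64262753 2.15145354]
```

View pics/e.png

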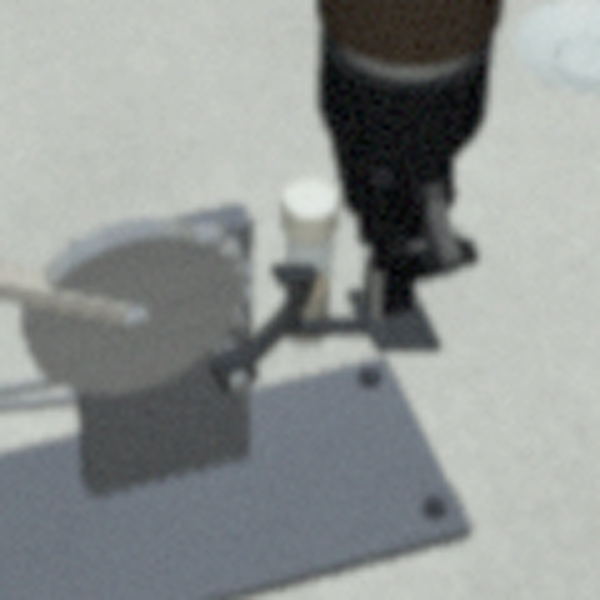

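The pawl's nose is clear of the teeth and the fingers are on the tab. One small extra press, then up and over to the pad.

Request:
{"api": "step_arm", "payload": {"rows": [{"slide": [0, 0, 0.1], "twist": [0, 0, 0]}, {"slide": [0, 0, 0.05], "twist": [0, 0, 0]}, {"slide": [0, 0, 0], "twist": [0, 0, 0]}, {"slide": [0, 0, -0.5], "twist": [0, 0, 0]}, {"slide": [0, 0, -1], "twist": [0, 0, 0]}, {"slide": [0, 0, -1], "twist": [0, 0, 0]}, {"slide": [0, 0, -1], "twist": [0, 0, 0]}, {"slide": [0, 0, -1], "twist": [0, 0, 0]}]}}

```text
clock: 5.17
ee_pos: [0.6143, 0.1567, 0.2221]
ee_rot: [-0.003, -0.554, 0.833, 0.0]
ft_force: [-0.2, -0.2, -0.5]
gripper_width: 0.002
finger_force: 0.0
```

Request:
{"api": "step_arm", "payload": {"rows": [{"slide": [0, 0, -1], "twist": [0, 0, 0]}, {"slide": [0, 0, -1], "twist": [0, 0, 0]}, {"slide": [0, 0, -1], "twist": [0, 0, 0]}, {"slide": [0, 0, -1], "twist": [0, 0, 0]}, {"slide": [0, 0, -0.4], "twist": [0, 0, 0]}, {"slide": [1, 0, 0], "twist": [0, 0, 0]}, {"slide": [1, 0, 0], "twist": [0, 0, 0]}, {"slide": [1, 0, 0], "twist": [0, 0, 0]}]}}

```text
clock: 5.83
ee_pos: [0.5854, 0.0878, 0.3304]
ee_rot: [-0.003, -0.554, 0.832, 0.001]
ft_force: [1.0, 0.7, 0.0]
gripper_width: -0.002
finger_force: 0.0
```

Request:
{"api": "step_arm", "payload": {"rows": [{"slide": [1, 0, 0], "twist": [0, 0, 0]}, {"slide": [1, 0, 0], "twist": [0, 0, 0]}, {"slide": [1, 0, 0], "twist": [0, 0, 0]}, {"slide": [1, 0.1, 0], "twist": [0, 0, 0]}, {"slide": [1, 0.1, 0], "twist": [0, 0, 0]}, {"slide": [1, 0.1, 0], "twist": [0, 0, 0]}, {"slide": [1, 0, 0], "twist": [0, 0, 0]}, {"slide": [0, 0, 0], "twist": [0, 0, 0]}]}}

```text
clock: 6.5
ee_pos: [0.5095, -0.0726, 0.3313]
ee_rot: [-0.002, -0.553, 0.833, 0.001]
ft_force: [0.1, -0.1, 1.0]
gripper_width: -0.001
finger_force: 0.0
```

Run:
```python
from workcell import *
import cv2,numpy as np
from scipy.spatial.transform import Rotation as R
o=get_obs();print(o['q'].round(3),o['ee_pos'],R.from_quat(o['ee_rot'],scalar_first=True).as_matrix().round(3))
f=lambda i:np.clip(cv2.resize(i,None,fx=4,fy=4,interpolation=cv2.INTER_CUBIC).astype(float)*1.7,0,255).astype('uint8')
a=snapshot("scene")["color"][180:320,150:350,::-1]
cv2.imwrite("pics/f.png",f(a))
```

```text
[ 0.174  0.14  -0.077 -0.    -1.358 -0.574] [ 0.50950057 -0.07259472  0.33129052] [[-0.389 -0.921 -0.005]
 [-0.921  0.389 -0.001]
 [ 0.003  0.004 -1.   ]]
```

View pics/f.png

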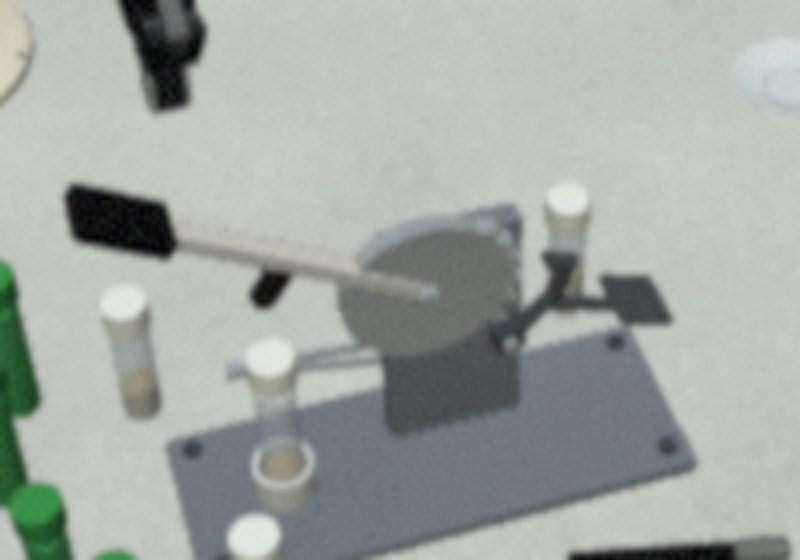

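The tab is down at f (637,300), the nose at (505,335) is clear of the wheel, and the lever is unmoved. Next I'll go over the pad and onto it.

Request:
{"api": "step_arm", "payload": {"rows": [{"slide": [0.7, 0, 0], "twist": [0, 0, 0]}, {"slide": [0.7, -0.1, 0.5], "twist": [0, 0, 0]}, {"slide": [0, 0, 0.7], "twist": [0, 0, 0]}, {"slide": [0, 0, 0.7], "twist": [0, 0, 0]}, {"slide": [0, 0, 0.5], "twist": [0, 0, 0]}, {"slide": [0, 0, 0.2], "twist": [0, 0, 0]}, {"slide": [0, 0, 0.1], "twist": [0, 0, 0]}, {"slide": [0, 0, 0], "twist": [0, 0, 0]}]}}

```text
clock: 7.22
ee_pos: [0.5013, -0.1024, 0.2645]
ee_rot: [-0.001, -0.554, 0.832, 0.0]
ft_force: [0.4, 0.3, 0.9]
gripper_width: 0.002
finger_force: 0.0
```

Request:
{"api": "step_arm", "payload": {"rows": [{"slide": [0.1, 0, 0.15], "twist": [0, 0, 0]}, {"slide": [0.1, 0, 0.15], "twist": [0, 0, 0]}, {"slide": [0.1, 0, 0.17], "twist": [0, 0, 0]}, {"slide": [0.1, 0, 0.18], "twist": [0, 0, 0]}, {"slide": [0.1, 0, 0.2], "twist": [0, 0, 0]}, {"slide": [0.08, 0, 0.2], "twist": [0, 0, 0]}]}}

```text
clock: 7.72
ee_pos: [0.4959, -0.1165, 0.2385]
ee_rot: [0.0, -0.554, 0.832, -0.0]
ft_force: [0.3, 0.9, 0.5]
gripper_width: -0.002
finger_force: 1.0
```

Request:
{"api": "step_arm", "payload": {"rows": [{"slide": [0.08, 0, 0.2], "twist": [0, 0, 0]}, {"slide": [0.08, 0, 0.22], "twist": [0, 0, 0]}, {"slide": [0.08, 0, 0.22], "twist": [0, 0, 0]}, {"slide": [0.08, 0, 0.24], "twist": [0, 0, 0]}, {"slide": [0.06, 0, 0.24], "twist": [0, 0, 0]}, {"slide": [0.05, 0, 0.24], "twist": [0, 0, 0]}]}}

```text
clock: 8.22
ee_pos: [0.4912, -0.1267, 0.2042]
ee_rot: [-0.001, -0.554, 0.832, -0.0]
ft_force: [-1.3, -0.8, 1.3]
gripper_width: -0.001
finger_force: 1.0
```

Run:
```python
from workcell import *
import cv2,numpy as np
o=get_obs();print(o['ee_pos'],o['ft_force'])
f=lambda i:np.clip(cv2.resize(i,None,fx=4,fy=4,interpolation=cv2.INTER_CUBIC).astype(float)*1.7,0,255).astype('uint8')
a=snapshot("scene")["color"][180:320,150:350,::-1]
cv2.imwrite("pics/g.png",f(a))
```

```text
[ 0.49124509 -0.12665882  0.20420253] [-1.34536721 -0.83044521  1.34757944]
```

View pics/g.png

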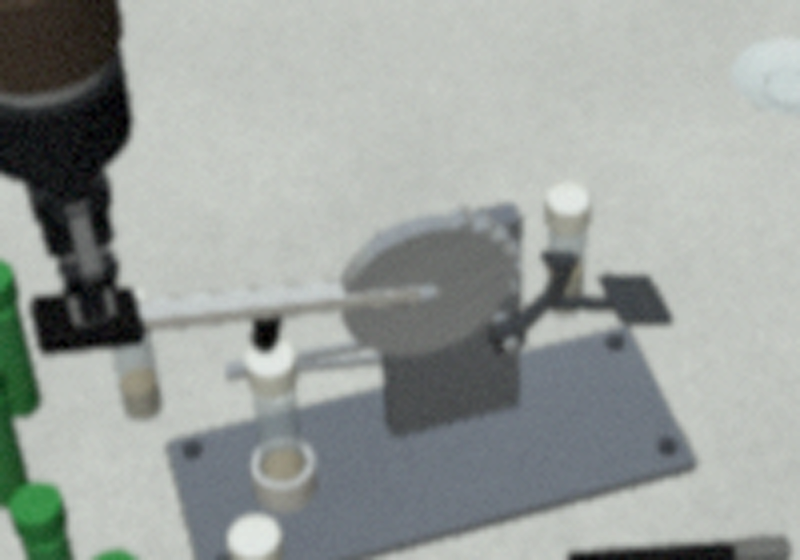

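The fingertips are centred on the pad and the lever follows. Its foot is just above the cap and the pawl is still free.

Request:
{"api": "step_arm", "payload": {"rows": [{"slide": [0.05, 0, 0.22], "twist": [0, 0, 0]}, {"slide": [0.05, 0, 0.22], "twist": [0, 0, 0]}, {"slide": [0.04, 0, 0.22], "twist": [0, 0, 0]}, {"slide": [0.03, 0, 0.2], "twist": [0, 0, 0]}, {"slide": [0.02, 0, 0.2], "twist": [0, 0, 0]}, {"slide": [0.01, 0, 0.2], "twist": [0, 0, 0]}, {"slide": [0, 0, 0.15], "twist": [0, 0, 0]}, {"slide": [0, 0, 0], "twist": [0, 0, 0]}]}}

```text
clock: 8.93
ee_pos: [0.4895, -0.1308, 0.1686]
ee_rot: [-0.0, -0.554, 0.832, 0.0]
ft_force: [-0.6, -0.3, -0.2]
gripper_width: 0.001
finger_force: 0.0
```

Request:
{"api": "step_arm", "payload": {"rows": [{"slide": [0, 0, 0.1], "twist": [0, 0, 0]}, {"slide": [0, 0, 0.06], "twist": [0, 0, 0]}, {"slide": [0, 0, 0.04], "twist": [0, 0, 0]}]}}

```text
clock: 9.18
ee_pos: [0.4899, -0.131, 0.1663]
ee_rot: [-0.0, -0.555, 0.832, -0.001]
ft_force: [-5.5, 2.1, 15.7]
gripper_width: -0.001
finger_force: 7.9
```

Firm resistance at the expected level height (15.7 N at z 0.166). Lifting off and checking.

Request:
{"api": "step_arm", "payload": {"rows": [{"slide": [0, 0, 0.04], "twist": [0, 0, 0]}, {"slide": [0, 0, 0], "twist": [0, 0, 0]}, {"slide": [0, 0, -0.3], "twist": [0, 0, 0]}, {"slide": [0, 0, -0.8], "twist": [0, 0, 0]}, {"slide": [0, 0, -1], "twist": [0, 0, 0]}, {"slide": [0, 0, -1], "twist": [0, 0, 0]}, {"slide": [0, 0, -1], "twist": [0, 0, 0]}, {"slide": [0, 0, 0], "twist": [0, 0, 0]}]}}

```text
clock: 9.85
ee_pos: [0.4928, -0.1312, 0.2712]
ee_rot: [0.004, -0.554, 0.832, -0.004]
ft_force: [0.5, 0.1, -0.1]
gripper_width: 0.001
finger_force: 0.0
```

Run:
```python
from workcell import *
import cv2,numpy as np
from h import *
o=get_obs();print(o['ee_pos'],o['ft_force'])
f=lambda i:np.clip(cv2.resize(i,None,fx=4,fy=4,interpolation=cv2.INTER_CUBIC).astype(float)*1.7,0,255).astype('uint8')
a=snapshot("scene")["color"][195:335,150:350,::-1]
cv2.imwrite("pics/i.png",f(a))
rot=R.from_euler('z',1.13964)
for th in(.5,.58,.61):
    A=.58-th
    for r in (.162,.190,.218): # handle pad along lever
        print(th,r,(proj('s',rot.apply((.0006-r*np.cos(A)+.008*np.sin(A),0,.16+r*np.sin(A)+.008*np.cos(A)))+[.56527,.03944,0])+[0,80]).round(0))
```

```text
[ 0.49275783 -0.13117092  0.27117295] [ 0.51046283  0.06907245 -0.06492835]
0.5 0.162 [[140. 267.]]
0.5 0.19 [[ 88. 277.]]
0.5 0.218 [[ 35. 287.]]
0.58 0.162 [[141. 284.]]
0.58 0.19 [[ 90. 296.]]
0.58 0.218 [[ 38. 309.]]
0.61 0.162 [[142. 290.]]
0.61 0.19 [[ 91. 303.]]
0.61 0.218 [[ 40. 317.]]
```

View pics/i.png

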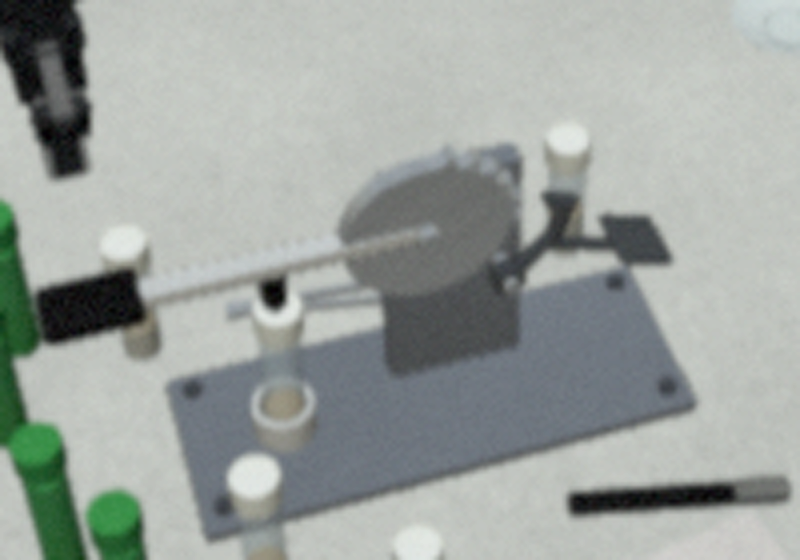

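The lever looks level, with its foot on the cap and the pawl free. The image can't settle the last 0.02 rad, so I'll press once more to confirm it's at a hard stop.

Request:
{"api": "step_arm", "payload": {"rows": [{"slide": [0, 0, 1], "twist": [0, 0, 0]}, {"slide": [0, 0, 1], "twist": [0, 0, 0]}, {"slide": [0, 0, 1], "twist": [0, 0, 0]}, {"slide": [0, 0, 0.7], "twist": [0, 0, 0]}, {"slide": [0, 0, 0.3], "twist": [0, 0, 0]}, {"slide": [0, 0, 0.15], "twist": [0, 0, 0]}, {"slide": [0, 0, 0.1], "twist": [0, 0, 0]}, {"slide": [0, 0, 0], "twist": [0, 0, 0]}]}}

```text
clock: 10.57
ee_pos: [0.4881, -0.1308, 0.164]
ee_rot: [-0.002, -0.555, 0.832, 0.0]
ft_force: [-13.4, 6.0, 30.5]
gripper_width: -0.0
finger_force: 15.0
```

Request:
{"api": "step_arm", "payload": {"rows": [{"slide": [0, 0, -0.2], "twist": [0, 0, 0]}, {"slide": [0, 0, -0.6], "twist": [0, 0, 0]}, {"slide": [0, 0, -1], "twist": [0, 0, 0]}, {"slide": [0, 0, -1], "twist": [0, 0, 0]}, {"slide": [0, 0, -1], "twist": [0, 0, 0]}, {"slide": [0, 0, 0], "twist": [0, 0, 0]}, {"slide": [0, 0, 0], "twist": [0, 0, 0]}]}}

```text
clock: 11.15
ee_pos: [0.4903, -0.1306, 0.2555]
ee_rot: [0.001, -0.554, 0.832, -0.0]
ft_force: [-0.8, 0.1, -1.3]
gripper_width: -0.0
finger_force: 0.0
```

```bash
python3 -c "
from workcell import *
import cv2,numpy as np
i=snapshot('scene')['color'][195:335,150:350,::-1]
cv2.imwrite('pics/j.png',np.clip(cv2.resize(i,None,fx=4,fy=4,interpolation=2).astype(float)*1.7,0,255).astype('uint8'))"
```

```text
(no output)
```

View pics/j.png

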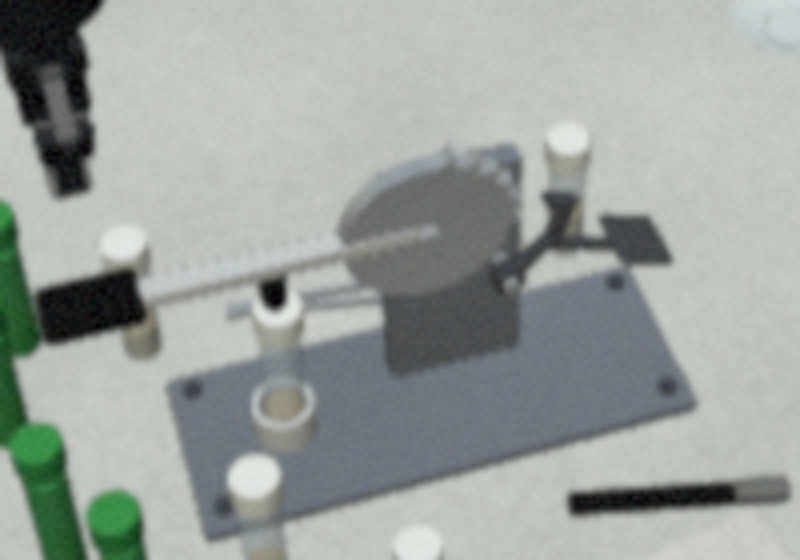

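The second press changed nothing: the lever was already at its stop, the pawl is free at (637,240), and the bystanders are in place.

```bash
python3 -c "
from workcell import *
print(hand_in())"
```

```text
the job is handed in; nothing more can be done
None
```

The job is handed in after about 11 s: I pressed the pawl free and pushed the lever down to a hard stop (30 N, pad at 164 mm against 168 mm for cap home), and the last picture shows the pawl still free, the lever down and nothing else in view moved; the cap's own travel was not measured directly.

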